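Eject the battery cell and trap it

TASK

Press the ejector key of the battery cradle all the way down with one fingertip so that the cell pops out of its bay, and stop the cell on the chute with the other finger before it rolls off the open end. Finish while still holding: one finger keeps the key down and the other keeps the cell trapped on the chute, without lifting the cell and without disturbing the loose parts around the cradle.

Things in the scene. Friction and masses are not known exactly. Their poses are not given: they have to be found in the camera images.
- cradle: Fixed battery ejector cradle, grey and black plastic, 170 mm long (x, +-85), y from -47 to +81 mm; origin on the bench under the chute's middle, z up. An aluminium channel along x, 73 mm wide between 5 mm walls that stand 14 mm above its floor, falls 8 degrees towards +x; floor 30 mm above the bench at x = 0. The cell's bay is its upper (-x) part. All below 70 mm.
- mouth (a point): Middle of the chute's open lower end, on its floor: x = 85 mm in the cradle's frame, 18 mm above the bench. Nothing on the chute stops the cell: once released it is off this end within half a second.
- gate (a point): Middle of the top edge of the steel gate bar (60 mm along y, 5 mm thick) that holds the cell in its bay, at x = -11 mm in the cradle's frame. It is one piece with the key: 10 mm above the chute floor when the key is up, below it when the key is all the way down. Behind the cell a sprung plate pushes it at the gate with 1.8 N (20 mm stroke); the cell jumps out when the key is about 9 to 10 mm down.
- cell: Loose cylindrical battery cell, green wrap with a black band at one end, 32 mm diameter, 70 mm long, about 145 g, lying across the chute (its axis along the cradle's y). The origin is its centre. In the bay it lies at x = -27.5 mm, y = 0, z = 50 mm in the cradle's frame; when trapped on the chute it should lie further down, at x between -16 and +65 mm.
- key (a joint): Travel of the ejector key, m: 0 up, 0.014 all the way down. Spring return: about 2 N to start, 5.5 N at the bottom, then a hard stop.
- key_top (a point): Centre of the ribbed top of the ejector key, a black plate 40 mm (cradle x) by 30 mm (cradle y) beside the chute on its +y side, at x = 32, y = 59 mm in the cradle's frame; top 47.5 mm above the bench when up, 33.5 mm when all the way down; it moves with the key.
- chute (a point): Fixed point on the chute floor, in the middle of its width, level with the key (x = 32 mm, y = 0 in the cradle's frame, 25.5 mm above the bench), 59 mm from the middle of the key. A finger standing here, its tip at the height of the pressed key top (8 mm above the floor), blocks the cell's way.
- cap: Bystander: loose round black open-topped battery shell, 66 mm across, 45 mm tall; origin at its underside's centre.
- sleeve: Bystander: loose black battery sleeve lying on its side, 85 x 50 x 56 mm high; origin at its underside's centre.
- twin: Bystander: loose pack of two slim green cells side by side, lying, 75 x 37 x 18 mm; origin at its underside's centre.

How it is judged (in metres and radians):
On the way, in this order (a step that is already met when the one before it is completed fails the run):
1. the key is pressed while the cell is still in its bay (value of joint key above 0.002 m and x of cell in the frame of cradle below -0.02 m).
2. the cell has popped out and a finger stops it on the chute, the key down (x of cell in the frame of cradle between -0.016 and 0.065 m and contact force between the fingers and cell above 0.04 N and value of joint key above 0.007 m and linear speed of cell below 0.03 m/s), for 0.2 s.
At the end, for the whole second after the job is handed in: Cell at rest (below 30 mm/s) on the chute, centre from 16 mm uphill to 65 mm downhill of the cradle origin and below 62 mm, against a finger (over 0.04 N), key held at least 7 mm down, loose parts within 20 mm of their start (all of step 2 and z of cell in the frame of cradle below 0.062 m and distance of each of cap, sleeve, twin from where it was at the start of the episode below 0.02 m); the arm keeps its last pose, push and grip.
It fails at once if the cell rolls off the end or over the side of the chute (x of cell in the frame of cradle above 0.085 m or y of cell in the frame of cradle above 0.02 m or y of cell in the frame of cradle below -0.02 m).
It fails at once if the cell is lifted (z of cell in the frame of cradle above 0.07 m).
It fails at once if a loose part beside the cradle is moved (distance of any of cap, sleeve, twin from where it was at the start of the episode above 0.02 m).
It also fails if it takes over 29 s, if anything falls off the work surface, if the arm or the gripper's body presses on something with over 40 N, if the wrist force passes 120 N, or if a joint passes its speed limit or range.

ROBOT

A 7-joint arm with a two-finger parallel gripper is mounted at the origin on the work surface. World frame = base frame: x ahead of the robot, y to its left, z up, the work surface at z = 0. Lengths are in mm, angles in rad, forces in N, time in s.
With the tool pointing down it reaches from about 375 to 925 mm from the base axis. Payload 3.1 kg.
Tool frame: the origin (TCP) lies midway between the tips of the shut fingers; the grasp point (between the pads) lies behind it (ctrl.grip_depth is the z of the grasp point in the tool frame, in mm); z points along the fingers, y is the line along which they close (so a half turn about z gives the same grasp; the last joint's range is limited). The gripper opens to 85 mm and grips with 20 to 120 N. Pads are 22 mm wide; open, the fingers measure 114 mm over their backs; the gripper's body (76 mm by 85 mm) begins 54 mm behind the grasp point. The pads swing forward as they close: fully open they stand 13 mm farther back than shut.
Start: joints at [-1.413, 0.383, 0.044, 1.598, -0.018, 1.161, -0.05], TCP at [164.439, 628.858, 193.369] pointing down, gripper open.
Joint ranges: [-2.61, 2.61], [-0.41, 2.15], [-1.48, 1.57], [0, 2.5], [-1.57, 4.71], [0.05, 1.97], [-2.85, 2.85]. Speed limits (rad/s): [2.79, 2.79, 3.14, 3.14, 3.14, 3.14, 3.14].

INTERFACE

Orientations are given as a unit quaternion [x, y, z, w].
In Python, from station import ctrl, vision gives the robot as it stands.
- The arm moves only by the tool send_rows, never from a script. Its argument "targets" is a list of rows, each an object of numbers: "tx", "ty", "tz": the shift along the world's x, y, z in mm; "ax", "ay", "az": the turn, a rotation vector about the world's x, y, z in degrees; "claw": the finger opening in mm, from 0 to 85.4. In form: [{"tx": .., "ty": .., "tz": .., "ax": .., "ay": .., "az": .., "claw": ..}, ...]. A call has 1 to 10 rows; each row shifts and turns the commanded pose from where the row before left it; what a row does not reach is not made up. A row lasts 1/8 s, in which the tool goes at most 62.5 mm and 10.7 degrees, less where a joint would pass 70% of its speed; a pose out of reach is approached as far as the arm can. A call with a gripper value outside its range is refused whole. The fingers move at their own pace and stop on an object; the grip force is fixed at half the most. Time passes only in rows, so rows that do not move let the fingers close. It gives the time, the measured TCP pose, the force, the opening and the grip force at its end, in the units of the state.
- ctrl.get_state(): the state, without advancing time (a new reading comes with each control period).
- vision.camera(name): name is "scene" or "top"; returns the picture (480x640x3 uint8, blue, green, red); there is no depth.
- vision.camera_model(name): a dict with "fx", "fy", "cx", "cy" (pixels), "D" ([k1, k2, p1, p2, k3] as OpenCV has them; the pictures are not rectified), "R" (3x3) and "t" (3): a world point X has camera coordinates R X + t. Camera axes: x right, y down, z forward; pixel columns grow to the right and rows downward; lengths in mm; the calibration is good to about 2 mm. A picture is of the moment at which its call begins. camera_model takes no time and is no camera call.
- ctrl.close_job(): hands the job in; it is judged then, once.
The state is a dict: "t": time; "qpos": joint angles; "joint_vel": joint speeds; "joint_torque": joint torques, N m; "tool_pos": TCP position; "eef_rot": TCP orientation; "ft_force": force on the tool from outside, world axes, zero at the start; "wrist_torque": the same for the moment, N m; "width": finger opening in mm; "grasp_force": force on a finger pad.
Only numpy, scipy, OpenCV 4.12 (cv2) and the standard library are available. Lean on these libraries where they do the work, as an engineer would, in place of code of your own. Each camera call takes 0.05 s, during which the arm holds its last target. There are 200 camera calls.

## Working session

There is one attempt and no reset: what is moved stays moved. The work goes in short steps, Python scripts to look and compute and a tool call to move; the robot and the scene stay as the last step left them, time stands still between calls to the robot, and variables do not carry over. Pictures are saved under pics/ and viewed, at most 10 in all, crops included, and the job is handed in when it is done.

Besides the shell and the picture viewer there is one more tool, called after "Request:" as a command line: name --argument value ..., lists and objects as JSON in quotes. send_rows: Moves the arm, as the interface text tells. Its arguments: {"type":"object","properties":{"targets":{"type":"array","items":{"type":"object","properties":{"tx":{"type":"number"},"ty":{"type":"number"},"tz":{"type":"number"},"ax":{"type":"number"},"ay":{"type":"number"},"az":{"type":"number"},"claw":{"type":"number"}}}}},"required":["targets"]}

```bash
mkdir -p pics; cat > h.py <<'E'
import numpy as np, cv2
from station import ctrl, vision
def ray(name,uv):
    m=vision.camera_model(name);K=np.array([[m['fx'],0,m['cx']],[0,m['fy'],m['cy']],[0,0,1.]])
    p=cv2.undistortPoints(np.array(uv,float).reshape(-1,1,2),K,np.array(m['D'],float)).reshape(-1,2)
    R=np.array(m['R']);t=np.array(m['t'])
    return -R.T@t, np.c_[p,np.ones(len(p))]@R
def onz(name,uv,z):
    c,d=ray(name,uv);z=np.broadcast_to(z,len(d))
    return c+d*((z-c[2])/d[:,2])[:,None]
def proj(name,X):
    m=vision.camera_model(name);K=np.array([[m['fx'],0,m['cx']],[0,m['fy'],m['cy']],[0,0,1.]])
    return cv2.projectPoints(np.array(X,float).reshape(-1,1,3),cv2.Rodrigues(np.array(m['R'],float))[0],np.array(m['t'],float),K,np.array(m['D'],float))[0].reshape(-1,2)
E
python3 - <<'E'
from h import *
for n in('top','scene'): cv2.imwrite(f'pics/{n}0.png',vision.camera(n)); m=vision.camera_model(n);print(n,ray(n,[[320,240]]),m['fx'])
print(ctrl.get_state(),ctrl.grip_depth)
E
```

```text
top (array([ 336.88892812,   60.9411227 , 1019.20872036]), array([[ 0.22907476,  0.01848804, -0.97327965]])) 508.28595831102007
scene (array([ 911.58983805, -541.90461271,  723.49877943]), array([[-0.36796133,  0.62906688, -0.68493474]])) 542.585069255935
{'t': 0.1, 'qpos': array([-1.41279524,  0.38373949,  0.04381808,  1.59942875, -0.01788186,
        1.16122942, -0.04990577]), 'joint_vel': array([ 0.00185533, -0.00232352, -0.00227871, -0.00297023, -0.00028767,
       -0.00047593,  0.00204898]), 'joint_torque': array([ 3.01708897e-03, -4.34725571e+01,  1.02946199e+00, -2.50450659e+01,
        1.09054480e-02,  5.41194342e-03, -4.68601051e-07]), 'tool_pos': array([164.22115957, 627.92071257, 192.11603265]), 'eef_rot': array([ 1.27503246e-01,  9.91837419e-01, -1.20339967e-03, -8.64560821e-05]), 'ft_force': array([-0.56750955,  0.23571495, -0.42116691]), 'wrist_torque': array([ 0.01181483, -0.03480956, -0.00369462]), 'grasp_force': 0.0, 'width': 85.31296927411937} -18.700000000000003
```

View pics/top0.png

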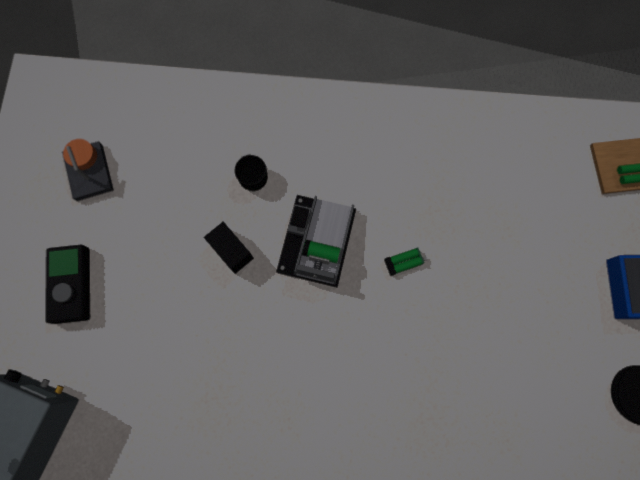

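View pics/scene0.png

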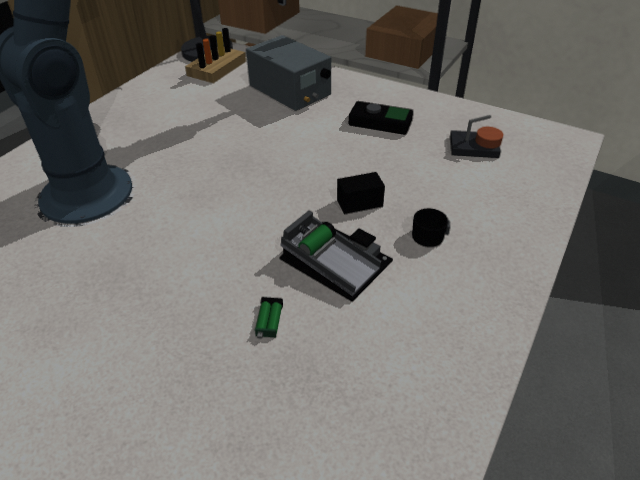

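The top view shows the cradle at about (318,240), the chute descending towards image-up with the key on its left. The cap is at (252,172), the sleeve at (229,247) and the twin at (405,261). I'll zoom in on the cradle in both views.

```bash
python3 - <<'E'
from h import *
t=cv2.imread('pics/top0.png')[190:295,265:370]; s=cv2.imread('pics/scene0.png')[205:305,270:400]
f=lambda a,k:cv2.convertScaleAbs(cv2.resize(a,None,fx=k,fy=k,interpolation=cv2.INTER_CUBIC),alpha=1.5,beta=15)
cv2.imwrite('pics/tc.png',f(t,5.5));cv2.imwrite('pics/sc.png',f(s,5.5))
# green cell mask
for n in('top','scene'):
    im=cv2.imread(f'pics/{n}0.png').astype(int);b,g,r=im[...,0],im[...,1],im[...,2]
    m=((g>60)&(g>1.6*r)&(g>1.6*b)).astype(np.uint8)
    k,l,st,c=cv2.connectedComponentsWithStats(m)
    for i in range(1,k):
        if st[i,4]>60: print(n,c[i],st[i],cv2.minAreaRect(np.argwhere(l==i)[:,::-1].astype(np.float32)))
E
```

```text
top [630.60194175 167.08737864] [621 164  19   7 103] ((630.2178344726562, 167.17820739746094), (5.572208404541016, 18.109676361083984), 84.2894058227539)
top [631.9010989  177.17582418] [624 174  16   7  91] ((631.7012329101562, 177.3109893798828), (5.852870941162109, 15.23955249786377), 83.6598129272461)
top [323.53298153 250.75725594] [308 242  32  19 379] ((323.5293884277344, 250.8823699951172), (30.55948829650879, 13.096923828125), 14.03624439239502)
top [404.20930233 255.43604651] [391 249  28  14 172] ((404.6500549316406, 255.45004272460938), (6.324555397033691, 27.51181411743164), 71.56504821777344)
top [ 61.77223427 260.53362256] [ 50 250  27  25 461] ((62.713199615478516, 261.9847717285156), (23.01279640197754, 26.931385040283203), 85.91438293457031)
top [407.83510638 263.65425532] [394 257  28  14 188] ((407.86749267578125, 263.6213684082031), (6.842973232269287, 27.84381866455078), 70.70995330810547)
scene [316.93162393 236.35327635] [302 225  30  25 351] ((316.7704772949219, 236.52459716796875), (13.059762001037598, 28.4241886138916), 50.194427490234375)
scene [263.61333333 315.31555556] [257 302  13  27 225] ((263.773193359375, 315.05853271484375), (8.66053581237793, 26.889568328857422), 12.094757080078125)
scene [274.59307359 316.25974026] [268 303  13  28 231] ((274.6922912597656, 316.0384521484375), (8.825225830078125, 26.867910385131836), 11.309932708740234)
```

View pics/tc.png

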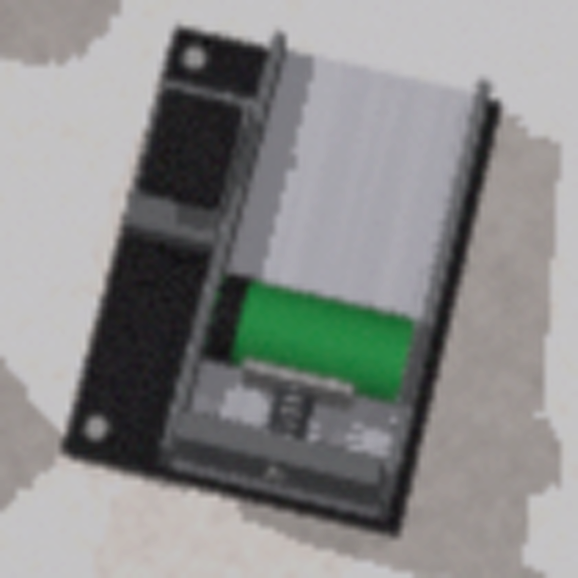

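View pics/sc.png

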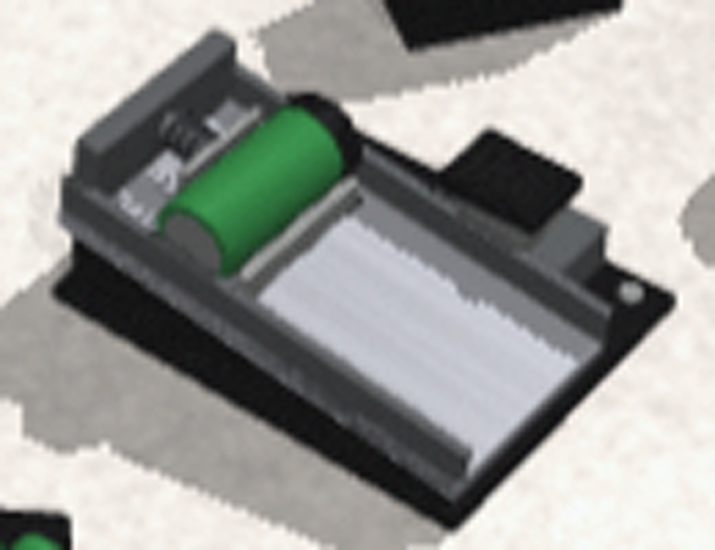

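The crops show the cradle's plate corners, the key-top corners and the cell in its bay behind the gate. I'll cast those corners onto their planes and fit a planar rigid pose to them.

```bash
python3 - <<'E'
from h import *
T=[((176,27),85,81,5),((63,455),-85,81,5),((399,534),-85,-47,3),((162,90),52,74,47.5),((243,103),52,44,47.5),((212,210),12,44,47.5),((138,194),12,74,47.5)]
S=[((672,300),85,81,3),((455,526),85,-47,2),((57,291),-85,-47,2),((490,128),12,74,47.5),((582,180),52,74,47.5),((533,231),52,44,47.5),((440,177),12,44,47.5)]
W=[];L=[]
for n,D,o in(('top',T,(265,190)),('scene',S,(270,205))):
    uv=[[o[0]+(d[0][0]+.5)/5.5-.5,o[1]+(d[0][1]+.5)/5.5-.5] for d in D]
    W+=list(onz(n,uv,[d[3] for d in D])[:,:2]);L+=[d[1:3] for d in D]
W=np.array(W);L=np.array(L,float)
def fit(W,L):
    a=W-W.mean(0);b=L-L.mean(0);th=np.arctan2((b[:,0]*a[:,1]-b[:,1]*a[:,0]).sum(),(a*b).sum())
    R=np.array([[np.cos(th),-np.sin(th)],[np.sin(th),np.cos(th)]]);return th,R,W.mean(0)-R@L.mean(0)
for s in(slice(0,7),slice(7,14),slice(0,14)):
    th,R,o=fit(W[s],L[s]);print(np.degrees(th),o,np.round(W[s]-(L[s]@R.T+o),1).tolist())
for l in((32,59),(32,0),(32,29.5),(-27.5,0),(85,0)):print(l,R@l+o)
c=onz('top',[[323.5,250.8]],62)[0,:2];print('cell green top', (c-o)@R)
for n,uv,z in(('cap',(252,172),45),('sleeve',(229,247),56),('twin',(405,261),18)):print(n,onz('top',[uv],z)[0],(onz('top',[uv],z)[0,:2]-o)@R)
from scipy.spatial.transform import Rotation as Ro
s=ctrl.get_state();Q=Ro.from_quat(s['eef_rot']).as_matrix();print(Q,'tool y deg',np.degrees(np.arctan2(Q[1,1],Q[0,1])))
E
```

```text
-8.15377345130029 [571.06395165  71.0841579 ] [[2.1, -1.6], [2.5, -0.5], [2.8, 0.8], [-2.5, 0.1], [-0.5, 0.1], [-1.8, 1.8], [-2.5, -0.8]]
-8.898370914190739 [571.70585597  72.42320209] [[-1.1, 1.2], [0.6, 3.2], [1.9, 2.9], [-0.4, -0.8], [-1.6, -2.6], [-0.3, -2.9], [0.9, -1.0]]
-8.409472652244064 [571.39099163  71.63456638] [[1.4, -1.7], [1.8, -1.4], [2.6, -0.1], [-3.1, -0.1], [-1.0, -0.2], [-2.3, 1.4], [-3.1, -1.2], [-0.3, 1.1], [0.4, 3.3], [1.9, 4.5], [0.6, -0.2], [-0.7, -2.4], [0.4, -2.6], [1.5, -0.4]]
(32, 59) [611.67548133 125.32031765]
(32, 0) [603.046933    66.95467575]
(32, 29.5) [607.36120716  96.1374967 ]
(-27.5, 0) [544.18666702  75.65634738]
(85, 0) [655.47708588  59.20360691]
cell green top [-29.41726001  -5.45983854]
cap [695.37537716 229.49820075  45.        ] [ 99.56430927 174.29860365]
sleeve [534.10768064 253.98321266  56.        ] [-63.55031333 174.93550742]
twin [544.50505738 -93.30953459  18.        ] [  -2.47435021 -167.10262564]
[[-9.67485829e-01  2.52924774e-01 -4.78375484e-04]
 [ 2.52925190e-01  9.67482948e-01 -2.36510678e-03]
 [-1.35373974e-04 -2.40920051e-03 -9.99997089e-01]] tool y deg 75.34930355713819
```

Request:
send_rows --targets '[{"tx": 35,"ty": -42,"az": 0.6,"claw": 45},{"tx": 35,"ty": -42,"az": 0.6,"claw": 45},{"tx": 35,"ty": -42,"az": 0.6,"claw": 45},{"tx": 35,"ty": -42,"az": 0.6,"claw": 45},{"tx": 35,"ty": -42,"az": 0.6,"claw": 45},{"tx": 35,"ty": -42,"az": 0.6,"claw": 45},{"tx": 35,"ty": -42,"az": 0.6,"claw": 45},{"tx": 35,"ty": -42,"az": 0.6,"claw": 45},{"tx": 35,"ty": -42,"az": 0.6,"claw": 45},{"tx": 35,"ty": -42,"az": 0.8,"claw": 45}]'

```text
invalid input at $.targets[0]: expected keys tx, ty, tz, ax, ay, az, claw
```

Request:
send_rows --targets '[{"tx": 35,"ty": -42,"tz": 0,"ax": 0,"ay": 0,"az": 0.6,"claw": 45},{"tx": 35,"ty": -42,"tz": 0,"ax": 0,"ay": 0,"az": 0.6,"claw": 45},{"tx": 35,"ty": -42,"tz": 0,"ax": 0,"ay": 0,"az": 0.6,"claw": 45},{"tx": 35,"ty": -42,"tz": 0,"ax": 0,"ay": 0,"az": 0.6,"claw": 45},{"tx": 35,"ty": -42,"tz": 0,"ax": 0,"ay": 0,"az": 0.6,"claw": 45},{"tx": 35,"ty": -42,"tz": 0,"ax": 0,"ay": 0,"az": 0.6,"claw": 45},{"tx": 35,"ty": -42,"tz": 0,"ax": 0,"ay": 0,"az": 0.6,"claw": 45},{"tx": 35,"ty": -42,"tz": 0,"ax": 0,"ay": 0,"az": 0.6,"claw": 45},{"tx": 35,"ty": -42,"tz": 0,"ax": 0,"ay": 0,"az": 0.6,"claw": 45},{"tx": 35,"ty": -42,"tz": 0,"ax": 0,"ay": 0,"az": 0.8,"claw": 45}]'

```text
t: 1.35
tool_pos: [514.9, 207.3, 193.0]
eef_rot: [0.073, 0.997, -0.0, -0.0]
ft_force: [0.2, 1.3, 0.7]
width: 44.9
grasp_force: 0.0
```

Request:
send_rows --targets '[{"tx": 31,"ty": -37,"tz": -20,"ax": 0,"ay": 0,"az": 0,"claw": 45},{"tx": 31,"ty": -37,"tz": -25,"ax": 0,"ay": 0,"az": 0,"claw": 45},{"tx": 30,"ty": -37,"tz": -30,"ax": 0,"ay": 0,"az": 0,"claw": 45},{"tx": 0,"ty": 0,"tz": -30,"ax": 0,"ay": 0,"az": 0,"claw": 45},{"tx": 0,"ty": 0,"tz": -18,"ax": 0,"ay": 0,"az": 0,"claw": 45},{"tx": 0,"ty": 0,"tz": 0,"ax": 0,"ay": 0,"az": 0,"claw": 45}]'

```text
t: 2.1
tool_pos: [604.2, 98.9, 68.4]
eef_rot: [0.073, 0.997, -0.0, -0.002]
ft_force: [0.5, 0.5, -0.9]
width: 44.8
grasp_force: 0.0
```

```bash
python3 - <<'E'
from h import *
s=ctrl.get_state();print(s['tool_pos'],s['ft_force'],s['width'])
f=lambda a,k:cv2.convertScaleAbs(cv2.resize(a,None,fx=k,fy=k,interpolation=cv2.INTER_CUBIC),alpha=1.5,beta=15)
im=vision.camera('scene');cv2.imwrite('pics/s1.png',im)
cv2.imwrite('pics/s1c.png',f(im[165:305,260:420],5*.85))
E
```

```text
[604.18158035  98.85870398  68.39489617] [ 0.50609504  0.53609653 -0.92542674] 44.848263914263256
```

View pics/s1c.png

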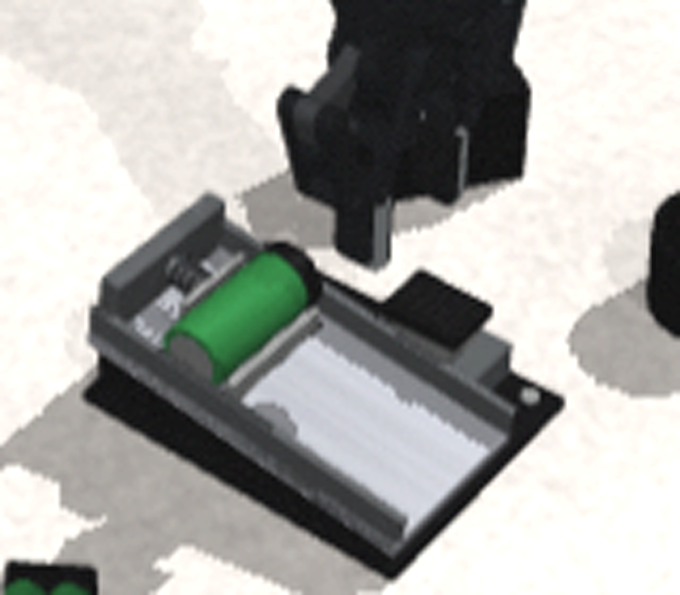

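The near fingertip is at about (345,227) in the full image, and the far one at about (368,211). I'll compare these with where the tips should be.

```bash
python3 - <<'E'
from h import *
for z in(68,76,84,100):print(z,proj('scene',[[603,69,z],[604,98.9,z],[608,128,z]]).round(1).tolist())
im=vision.camera('top');cv2.imwrite('pics/t1.png',im)
f=lambda a,k:cv2.convertScaleAbs(cv2.resize(a,None,fx=k,fy=k,interpolation=cv2.INTER_CUBIC),alpha=2.2,beta=25)
cv2.imwrite('pics/t1c.png',f(im[180:295,255:375],5))
E
```

```text
68 [[344.2, 245.4], [352.6, 235.4], [362.0, 226.7]]
76 [[344.3, 242.0], [352.8, 232.1], [362.2, 223.3]]
84 [[344.4, 238.7], [352.9, 228.7], [362.4, 220.0]]
100 [[344.6, 231.8], [353.2, 221.9], [362.8, 213.2]]
```

View pics/t1c.png

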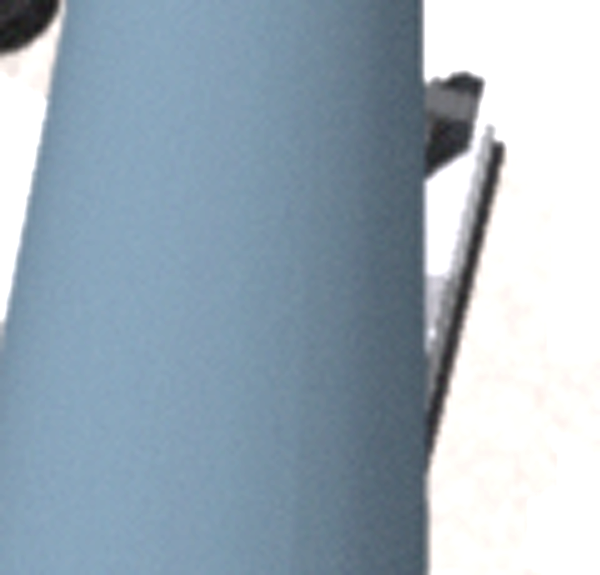

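```bash
python3 - <<'E'
from h import *
for z in(68,76,90,108):print(z,onz('scene',[[345.2,227.8],[368,211]],z).round(0).tolist())
for z in(76,90,108,130): print(z,onz('top',[[351,196],[342,215],[340,215]],z).round(0).tolist(), proj('top',[[603,67,z]]))
# mouth/wall check + current state
s=ctrl.get_state();print(s['tool_pos'],s['eef_rot'],s['qpos'])
# light dir: cap shadow etc. ; change mask between pictures
d=cv2.absdiff(cv2.imread('pics/s1.png'),cv2.imread('pics/scene0.png')).max(2)
m=(d>25).astype(np.uint8);m=cv2.morphologyEx(m,cv2.MORPH_OPEN,np.ones((2,2)))
a=m[:,255:420];ys=[(r+0,np.flatnonzero(a[r]).min()+255,np.flatnonzero(a[r]).max()+255) for r in range(200,275,3) if a[r].any()];print(ys)
E
```

```text
68 [[583.0, 110.0, 68.0], [598.0, 173.0, 68.0]]
76 [[587.0, 102.0, 76.0], [602.0, 164.0, 76.0]]
90 [[594.0, 88.0, 90.0], [609.0, 149.0, 90.0]]
108 [[603.0, 71.0, 108.0], [617.0, 129.0, 108.0]]
76 [[652.0, 27.0, 76.0], [612.0, 41.0, 76.0], [612.0, 45.0, 76.0]] [[328.14762625 218.31348407]]
90 [[647.0, 27.0, 90.0], [608.0, 41.0, 90.0], [608.0, 45.0, 90.0]] [[328.27578819 216.31172287]]
108 [[641.0, 28.0, 108.0], [603.0, 42.0, 108.0], [602.0, 45.0, 108.0]] [[328.44600997 213.65320359]]
130 [[634.0, 29.0, 130.0], [596.0, 42.0, 130.0], [596.0, 46.0, 130.0]] [[328.66284825 210.26691665]]
[606.65493134  99.22895009  71.02793751] [7.27346394e-02 9.97351184e-01 3.96842175e-04 3.61250246e-04] [-0.54030263  0.47088261  0.38937886  1.79907058 -0.22007417  0.91329504
  1.37117374]
[(200, np.int64(328), np.int64(370)), (203, np.int64(329), np.int64(370)), (206, np.int64(329), np.int64(370)), (209, np.int64(330), np.int64(341)), (212, np.int64(332), np.int64(368)), (215, np.int64(339), np.int64(352)), (218, np.int64(339), np.int64(352)), (221, np.int64(339), np.int64(352)), (224, np.int64(339), np.int64(352)), (227, np.int64(342), np.int64(352)), (263, np.int64(321), np.int64(328)), (266, np.int64(326), np.int64(330))]
```

```bash
python3 - <<'E'
from h import *
# light direction from sleeve (56 mm): scene and top, threshold shadow regions
t0=cv2.imread('pics/top0.png');s0=cv2.imread('pics/scene0.png')
f=lambda a,k:cv2.convertScaleAbs(cv2.resize(a,None,fx=k,fy=k,interpolation=cv2.INTER_CUBIC),alpha=1.5,beta=15)
a=f(t0[145:285,190:300],4); b=f(cv2.imread('pics/s1.png')[190:290,300:390],6)
a=cv2.copyMakeBorder(a,0,600-a.shape[0] if a.shape[0]<600 else 0,0,0,cv2.BORDER_CONSTANT)
cv2.imwrite('pics/mix.png',a)
# light estimate from mouth wall end and upper wall end
X=onz('top',[[265+485/5.5,190+85/5.5]],32)[0];Y=onz('top',[[265+557/5.5,190+140/5.5]],0)[0]
print(X,Y,(Y-X)/32)
sh=onz('scene',[[329,266]],29)[0];print('tip shadow on floor',sh)
L=(Y-X)/32
for z in(76,90,108): print(z, sh-L*(z-29))
E
```

```text
[646.79969039  19.04568542  32.        ] [637.56127473 -11.03867163   0.        ] [-0.28870049 -0.94013616 -1.        ]
tip shadow on floor [586.08842164  45.31057157  29.        ]
76 [599.65734464  89.49697099  76.        ]
90 [603.69915149 102.65887719  90.        ]
108 [608.8957603  119.58132803 108.        ]
```

View pics/mix.png

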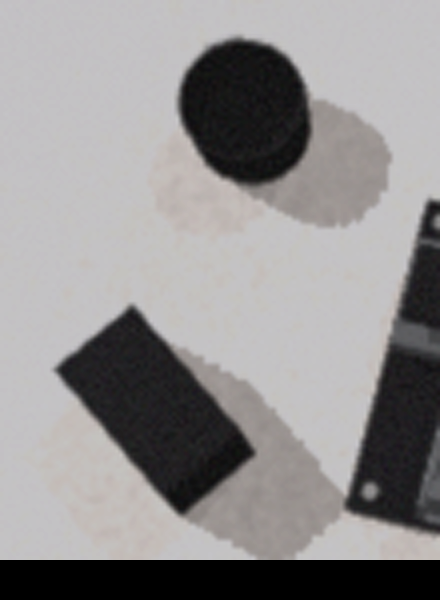

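The shadows alone don't settle it, so I'll triangulate the outer knuckle of the near finger, which both views show.

```bash
python3 - <<'E'
from h import *
f=lambda a,k:cv2.convertScaleAbs(cv2.resize(a,None,fx=k,fy=k,interpolation=cv2.INTER_CUBIC),alpha=2.5,beta=25)
def tri(a,b):
    c1,d1=ray('top',[a]);c2,d2=ray('scene',[b]);d1=d1[0]/np.linalg.norm(d1);d2=d2[0]/np.linalg.norm(d2)
    s=np.linalg.lstsq(np.c_[d1,-d2],c2-c1,rcond=None)[0];p,q=c1+s[0]*d1,c2+s[1]*d2
    return ((p+q)/2).round(),np.linalg.norm(p-q).round(1)
for a in((351.5,196),(350,200),(345,210)):
  for b in((328,186),(327,190),(331,205)):print(a,b,*tri(a,b))
L=(-.29,-.94)
for n,P in(('A',[(603,71,108),(610,129,106)]),('B',[(588,100,78),(602,160,78)]),('E',[(603,68,76),(610,127,76)])):
  for p in P:
    for zf in(0,28): X=[p[0]+L[0]*(p[2]-zf),p[1]+L[1]*(p[2]-zf),zf];print(n,p,'shadow',np.round(X),proj('scene',[X]).round())
im=vision.camera('scene');cv2.imwrite('pics/s2.png',im)
cv2.imwrite('pics/s2c.png',f(im[110:330,220:440],2.7))
E
```

```text
(351.5, 196) (328, 186) [598.  28. 225.] 9.3
(351.5, 196) (327, 190) [599.  27. 219.] 12.5
(351.5, 196) (331, 205) [607.  26. 194.] 13.2
(350, 200) (328, 186) [594.  31. 221.] 5.2
(350, 200) (327, 190) [595.  30. 215.] 8.4
(350, 200) (331, 205) [603.  29. 189.] 8.9
(345, 210) (328, 186) [584.  41. 209.] 4.1
(345, 210) (327, 190) [584.  40. 203.] 0.9
(345, 210) (331, 205) [592.  39. 176.] 0.6
A (603, 71, 108) shadow [572. -31.   0.] [[300. 302.]]
A (603, 71, 108) shadow [580.  -4.  28.] [[312. 283.]]
A (610, 129, 106) shadow [579.  29.   0.] [[321. 281.]]
A (610, 129, 106) shadow [587.  56.  28.] [[332. 263.]]
B (588, 100, 78) shadow [565.  27.   0.] [[314. 280.]]
B (588, 100, 78) shadow [574.  53.  28.] [[325. 261.]]
B (602, 160, 78) shadow [579.  87.   0.] [[337. 262.]]
B (602, 160, 78) shadow [588. 113.  28.] [[347. 244.]]
E (603, 68, 76) shadow [581.  -3.   0.] [[313. 294.]]
E (603, 68, 76) shadow [589.  23.  28.] [[324. 275.]]
E (610, 127, 76) shadow [588.  56.   0.] [[333. 274.]]
E (610, 127, 76) shadow [596.  82.  28.] [[344. 256.]]
```

View pics/s2c.png

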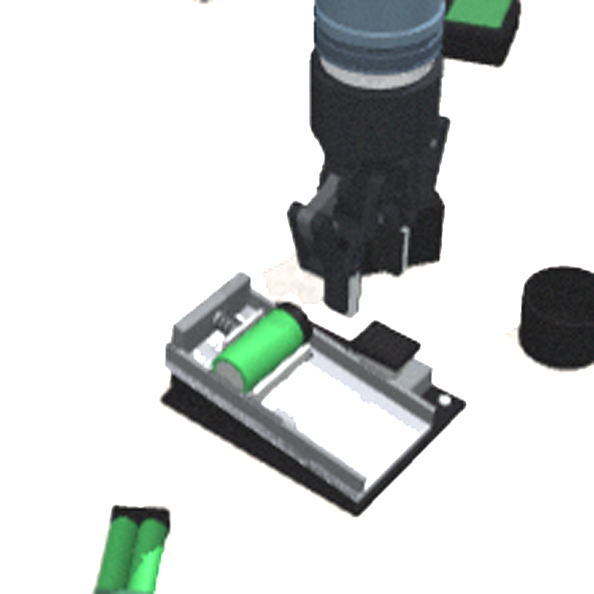

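```bash
python3 - <<'E'
from h import *
a=cv2.imread('pics/scene0.png').astype(int);b=cv2.imread('pics/s2.png').astype(int)
d=cv2.GaussianBlur((a-b).sum(2).astype(np.float32),(3,3),0)
m=(np.abs(d)>45).astype(np.uint8)
k,l,st,c=cv2.connectedComponentsWithStats(m)
for i in range(1,k):
    if st[i,4]>12 and st[i,1]>120: print(st[i],c[i].round(),d[l==i].mean().round())
E
```

```text
[  0 179  50  33 593] [ 23. 196.] -154.0
[363 193   9  20  64] [369. 204.] -15.0
[319 261  11   7  38] [324. 264.] 82.0
[273 287  31  27 484] [287. 299.] 115.0
[260 302  10  27 140] [265. 315.] 64.0
[    0   309   255   120 13157] [118. 379.] 134.0
```

Request:
send_rows --targets '[{"tx": 0,"ty": 0,"tz": -12,"ax": 0,"ay": 0,"az": 0,"claw": 45},{"tx": 0,"ty": 0,"tz": -10,"ax": 0,"ay": 0,"az": 0,"claw": 45},{"tx": 0,"ty": 0,"tz": 0,"ax": 0,"ay": 0,"az": 0,"claw": 45},{"tx": 0,"ty": 0,"tz": 0,"ax": 0,"ay": 0,"az": 0,"claw": 45}]'

```text
t: 2.75
tool_pos: [606.4, 97.7, 48.2]
eef_rot: [0.074, 0.997, -0.0, -0.0]
ft_force: [-0.1, -0.6, 0.6]
width: 45.3
grasp_force: 0.0
```

```bash
cat > look.py <<'E'
from h import *
import sys
n=sys.argv[1]
a=cv2.imread('pics/scene0.png').astype(int);im=vision.camera('scene');cv2.imwrite(f'pics/{n}.png',im);b=im.astype(int)
s=ctrl.get_state();print('tcp',s['tool_pos'].round(1),'F',s['ft_force'].round(2),s['wrist_torque'].round(2),s['width'],s['t'])
d=cv2.GaussianBlur(np.abs(a-b).max(2).astype(np.float32),(3,3),0)
m=(d>14).astype(np.uint8)
for r in range(200,300,2):
    x=np.flatnonzero(m[r,300:400])+300
    if len(x): print(r,[(int(g[0]),int(g[-1])) for g in np.split(x,np.flatnonzero(np.diff(x)>2)+1) if len(g)>1],end=' ')
bb=b;g=((bb[...,1]>60)&(bb[...,1]>1.6*bb[...,2])&(bb[...,1]>1.6*bb[...,0]));yy,xx=np.nonzero(g[205:305,285:400]);print('\ncell px',xx.mean()+285,yy.mean()+205,len(xx))
E
python3 look.py s3
```

```text
tcp [606.7  97.8  48.5] F [ 0.71  0.19 -0.27] [-0.02  0.02 -0.03] 45.07965055200931 2.8
200 [(325, 341)] 202 [(324, 338)] 204 [(325, 339), (367, 370)] 206 [(326, 340), (367, 370)] 208 [(326, 341), (368, 370)] 210 [(327, 342), (359, 370)] 212 [(327, 343), (349, 370)] 214 [(328, 370)] 216 [(328, 370)] 218 [(329, 353), (357, 370)] 220 [(330, 353), (358, 369)] 222 [(332, 353), (362, 368)] 224 [(337, 353)] 226 [(338, 353)] 228 [(338, 353)] 230 [(338, 353)] 232 [(340, 352)] 234 [(344, 352)] 236 [(346, 351)] 238 [(347, 349)] 256 [(328, 333)] 258 [(318, 320), (326, 336)] 260 [(316, 338)] 262 [(318, 339)] 264 [(321, 337)] 266 [(324, 335)] 268 [(329, 331)] 292 [(300, 302)] 294 [(300, 307)] 296 [(300, 309)] 298 [(300, 308)] 
cell px 316.77624309392263 236.6049723756906 362
```

Request:
send_rows --targets '[{"tx": 0,"ty": 0,"tz": -2,"ax": 0,"ay": 0,"az": 0,"claw": 45},{"tx": 0,"ty": 0,"tz": -2,"ax": 0,"ay": 0,"az": 0,"claw": 45},{"tx": 0,"ty": 0,"tz": -2,"ax": 0,"ay": 0,"az": 0,"claw": 45},{"tx": 0,"ty": 0,"tz": 0,"ax": 0,"ay": 0,"az": 0,"claw": 45}]'

```text
t: 3.3
tool_pos: [606.2, 97.8, 42.1]
eef_rot: [0.074, 0.997, -0.0, -0.0]
ft_force: [-0.2, -0.2, 0.4]
width: 45.0
grasp_force: 0.0
```

```bash
python3 - <<'E'
from h import *
c=onz('top',[[251.3,170.8]],45)[0];s=onz('top',[[272,185.8]],0)[0];print('L cap',(s-c)/45)
L=(s-c)/45
def line(p0,d0,p1,d1):
    t=np.linalg.lstsq(np.c_[d0,-d1],p1-p0,rcond=None)[0];a,b=p0+t[0]*d0,p1+t[1]*d1;return ((a+b)/2).round(),np.linalg.norm(a-b).round(1)
sh=onz('scene',[[334,257.5]],28)[0];print(sh)
for u in((348,236),(347,234),(366,222)):
    c0,d0=ray('scene',[u]);print(u,line(c0,d0[0],sh,L))
im=vision.camera('top');cv2.imwrite('pics/t3.png',im)
d=np.abs(im.astype(int)-cv2.imread('pics/top0.png').astype(int)).max(2)
m=(d>25).astype(np.uint8)
for r in range(150,260,6): 
    x=np.flatnonzero(m[r,240:400])+240;print(r,[(int(g[0]),int(g[-1])) for g in np.split(x,np.flatnonzero(np.diff(x)>2)+1) if len(g)>1],end=' ')
s=ctrl.get_state();print(s['tool_pos'],s['ft_force'],s['qpos'])
E
```

```text
L cap [-0.28502099 -0.88029216 -1.        ]
[583.05123685  69.25719565  28.        ]
(348, 236) (array([594., 100.,  62.]), np.float64(1.8))
(347, 234) (array([593., 101.,  64.]), np.float64(1.5))
(366, 222) (array([609., 125.,  88.]), np.float64(16.6))
150 [(271, 347)] 156 [(272, 346)] 162 [(274, 345)] 168 [(274, 342)] 174 [(273, 339)] 180 [(271, 338)] 186 [(270, 338)] 192 [(268, 338)] 198 [(267, 310), (317, 338)] 204 [(266, 311), (316, 350)] 210 [(264, 308), (314, 349)] 216 [(263, 309), (313, 345)] 222 [(261, 307), (311, 338)] 228 [(260, 287), (297, 305), (310, 338)] 234 [(259, 303), (308, 338)] 240 [(257, 302), (305, 309), (312, 338)] 246 [(256, 300), (303, 329), (332, 338)] 252 [(255, 298), (302, 337)] 258 [(254, 297), (316, 322), (326, 337)] [606.34809664  97.83756049  42.24826904] [-0.54069109 -0.29949238 -1.04056156] [-0.52817299  0.50997426  0.37744912  1.81283098 -0.23884004  0.86376745
  1.3851356 ]
```

Request:
send_rows --targets '[{"tx": 0,"ty": 0,"tz": -2,"ax": 0,"ay": 0,"az": 0,"claw": 45},{"tx": 0,"ty": 0,"tz": -2,"ax": 0,"ay": 0,"az": 0,"claw": 45},{"tx": 0,"ty": 0,"tz": 0,"ax": 0,"ay": 0,"az": 0,"claw": 45}]'

```text
t: 3.72
tool_pos: [606.2, 97.8, 38.1]
eef_rot: [0.074, 0.997, -0.0, -0.0]
ft_force: [-0.5, 0.0, -1.1]
width: 45.1
grasp_force: 0.0
```

```bash
python3 look.py s4; python3 - <<'E'
from h import *
im=cv2.imread('pics/s4.png')
f=lambda a,k:cv2.convertScaleAbs(cv2.resize(a,None,fx=k,fy=k,interpolation=cv2.INTER_CUBIC),alpha=1.9,beta=20)
cv2.imwrite('pics/s4c.png',f(im[185:305,275:395],5))
E
```

```text
tcp [606.3  97.9  38.2] F [-0.52 -0.24  0.01] [ 0.03 -0.04  0.03] 44.872625243828296 3.775
200 [(327, 330), (333, 342)] 202 [(326, 342)] 204 [(325, 341)] 206 [(325, 341)] 208 [(325, 342)] 210 [(325, 343), (359, 370)] 212 [(326, 343), (348, 370)] 214 [(326, 370)] 216 [(327, 344), (347, 370)] 218 [(328, 370)] 220 [(328, 353), (356, 369)] 222 [(329, 353), (356, 369)] 224 [(330, 353), (357, 369)] 226 [(332, 353), (361, 368)] 228 [(335, 353)] 230 [(338, 353)] 232 [(340, 352)] 234 [(339, 341), (344, 352)] 236 [(339, 344), (347, 351)] 238 [(341, 351)] 240 [(344, 350)] 242 [] 254 [(332, 338)] 256 [(321, 325), (329, 341)] 258 [(316, 343)] 260 [(316, 343)] 262 [(318, 341)] 264 [(321, 339)] 266 [(324, 335)] 268 [(327, 331)] 292 [(300, 302)] 294 [(300, 307)] 296 [(300, 310)] 298 [(300, 308)] 
cell px 316.7245179063361 236.65013774104682 363
```

View pics/s4c.png

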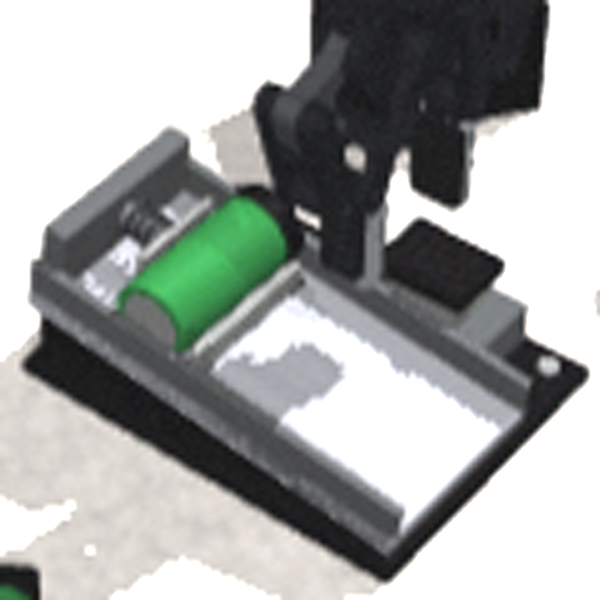

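The near tip is at about (344,241) and the far tip at (363,226). Each lies directly above its target in image columns, so the fingers may just be higher than expected. I'll go down in small steps and watch the force.

Request:
send_rows --targets '[{"tx": 0,"ty": 0,"tz": -2,"ax": 0,"ay": 0,"az": 0,"claw": 45},{"tx": 0,"ty": 0,"tz": -2,"ax": 0,"ay": 0,"az": 0,"claw": 45},{"tx": 0,"ty": 0,"tz": 0,"ax": 0,"ay": 0,"az": 0,"claw": 45}]'

```text
t: 4.15
tool_pos: [606.1, 97.8, 34.1]
eef_rot: [0.074, 0.997, -0.0, -0.0]
ft_force: [0.3, 0.5, -0.8]
width: 45.0
grasp_force: 0.0
```

```bash
python3 look.py s5; python3 - <<'E'
from h import *
print(proj('scene',[[603,67,25.5],[611.7,125.3,47.5],[611.7,125.3,33.5]]))
E
```

```text
tcp [606.3  97.8  34.2] F [0.49 0.09 0.03] [-0.02  0.02  0.02] 44.73910445122796 4.2
200 [(335, 342)] 202 [(328, 330), (334, 342)] 204 [(326, 342)] 206 [(325, 341)] 208 [(324, 341), (369, 371)] 210 [(325, 342), (358, 371)] 212 [(325, 343), (348, 370)] 214 [(326, 370)] 216 [(326, 370)] 218 [(327, 344), (347, 370)] 220 [(328, 370)] 222 [(328, 353), (356, 369)] 224 [(330, 353), (356, 369)] 226 [(332, 353), (358, 369)] 228 [(333, 353), (361, 367)] 230 [(336, 353)] 232 [(340, 352)] 234 [(339, 341), (344, 352)] 236 [(339, 344), (347, 351)] 238 [(339, 351)] 240 [(343, 350)] 242 [(347, 349)] 244 [] 252 [(336, 340)] 254 [(332, 341)] 256 [(321, 344)] 258 [(316, 345)] 260 [(316, 343)] 262 [(318, 342)] 264 [(321, 339)] 266 [(324, 335)] 268 [(327, 331)] 292 [(300, 302)] 294 [(300, 307)] 296 [(300, 310)] 298 [(300, 308)] 
cell px 316.6629834254144 236.62707182320443 362
[[343.1159634  263.13385151]
 [362.63425364 236.53578708]
 [362.2825875  242.09463653]]
```

Request:
send_rows --targets '[{"tx": 0,"ty": 0,"tz": -2,"ax": 0,"ay": 0,"az": 0,"claw": 45},{"tx": 0,"ty": 0,"tz": -2,"ax": 0,"ay": 0,"az": 0,"claw": 45},{"tx": 0,"ty": 0,"tz": 0,"ax": 0,"ay": 0,"az": 0,"claw": 45}]'

```text
t: 4.58
tool_pos: [606.2, 97.8, 30.1]
eef_rot: [0.074, 0.997, -0.0, -0.0]
ft_force: [0.9, 0.7, -0.4]
width: 44.9
grasp_force: 0.0
```

Request:
send_rows --targets '[{"tx": 0,"ty": 0,"tz": -2,"ax": 0,"ay": 0,"az": 0,"claw": 45},{"tx": 0,"ty": 0,"tz": -2,"ax": 0,"ay": 0,"az": 0,"claw": 45},{"tx": 0,"ty": 0,"tz": 0,"ax": 0,"ay": 0,"az": 0,"claw": 45}]'

```text
t: 4.95
tool_pos: [606.2, 97.8, 26.1]
eef_rot: [0.074, 0.997, -0.0, -0.0]
ft_force: [-0.4, 0.2, 0.3]
width: 45.2
grasp_force: 0.0
```

```bash
python3 look.py s6
```

```text
tcp [606.3  97.8  26.2] F [-0.3  -0.11  0.52] [-0.01  0.04 -0.02] 44.793855816394675 5.0
200 [(339, 344)] 202 [(336, 343)] 204 [(335, 342)] 206 [(328, 330), (333, 342)] 208 [(326, 341), (369, 372)] 210 [(325, 342), (358, 373)] 212 [(324, 343), (352, 372)] 214 [(325, 371)] 216 [(325, 370)] 218 [(326, 370)] 220 [(326, 370)] 222 [(327, 369)] 224 [(330, 369)] 226 [(332, 369)] 228 [(333, 353), (356, 369)] 230 [(336, 352), (361, 369)] 232 [(336, 352), (364, 366)] 234 [(338, 341), (344, 352)] 236 [(339, 344), (347, 351)] 238 [(339, 351)] 240 [(339, 350)] 242 [(339, 350)] 244 [(340, 350)] 246 [(344, 349)] 250 [(340, 341)] 252 [(336, 344)] 254 [(325, 347)] 256 [(319, 348)] 258 [(316, 347)] 260 [(316, 345)] 262 [(318, 342)] 264 [(321, 339)] 266 [(324, 335)] 268 [(327, 332)] 292 [(300, 302)] 294 [(300, 307)] 296 [(300, 310)] 298 [(300, 308)] 
cell px 316.6850828729282 236.66022099447514 362
```

Request:
send_rows --targets '[{"tx": 0,"ty": 0,"tz": -2,"ax": 0,"ay": 0,"az": 0,"claw": 45},{"tx": 0,"ty": 0,"tz": -2,"ax": 0,"ay": 0,"az": 0,"claw": 45},{"tx": 0,"ty": 0,"tz": 0,"ax": 0,"ay": 0,"az": 0,"claw": 45}]'

```text
t: 5.38
tool_pos: [606.2, 97.8, 22.1]
eef_rot: [0.074, 0.997, -0.0, -0.0]
ft_force: [1.0, 0.3, 0.4]
width: 45.0
grasp_force: 0.0
```

Request:
send_rows --targets '[{"tx": 0,"ty": 0,"tz": -2,"ax": 0,"ay": 0,"az": 0,"claw": 45},{"tx": 0,"ty": 0,"tz": -1,"ax": 0,"ay": 0,"az": 0,"claw": 45},{"tx": 0,"ty": 0,"tz": 0,"ax": 0,"ay": 0,"az": 0,"claw": 45}]'

```text
t: 5.75
tool_pos: [606.3, 97.8, 19.2]
eef_rot: [0.074, 0.997, -0.0, -0.0]
ft_force: [-0.0, 0.5, 0.6]
width: 45.1
grasp_force: 0.0
```

```bash
python3 look.py s7; python3 - <<'E'
from h import *
im=cv2.imread('pics/s7.png')
f=lambda a,k:cv2.convertScaleAbs(cv2.resize(a,None,fx=k,fy=k,interpolation=cv2.INTER_CUBIC),alpha=2.4,beta=20)
cv2.imwrite('pics/s7c.png',f(im[200:290,300:390],6.6))
E
```

```text
tcp [606.4  97.8  19.3] F [ 0.82 -1.08 -0.6 ] [-0.04  0.03  0.02] 44.860607478366376 5.8
200 [] 202 [(336, 344)] 204 [(336, 344)] 206 [(336, 343)] 208 [(335, 342), (369, 377)] 210 [(327, 342), (358, 376)] 212 [(325, 343), (348, 373)] 214 [(325, 373)] 216 [(325, 372)] 218 [(325, 370)] 220 [(326, 370)] 222 [(327, 369)] 224 [(330, 369)] 226 [(332, 369)] 228 [(334, 369)] 230 [(329, 331), (336, 353), (361, 369)] 232 [(330, 331), (336, 352), (364, 368)] 234 [(336, 341), (344, 352)] 236 [(338, 344), (347, 351)] 238 [(339, 351)] 240 [(339, 351)] 242 [(338, 351)] 244 [(338, 350)] 246 [(339, 350)] 248 [(342, 349)] 250 [(340, 343)] 252 [(328, 333), (336, 346)] 254 [(324, 349)] 256 [(319, 351)] 258 [(316, 350)] 260 [(316, 346)] 262 [(318, 342)] 264 [(321, 339)] 266 [(324, 335)] 268 [(327, 332)] 270 [(332, 333)] 292 [(300, 302)] 294 [(300, 307)] 296 [(300, 310)] 298 [(300, 308)] 
cell px 316.4522471910112 236.70505617977528 356
```

View pics/s7c.png

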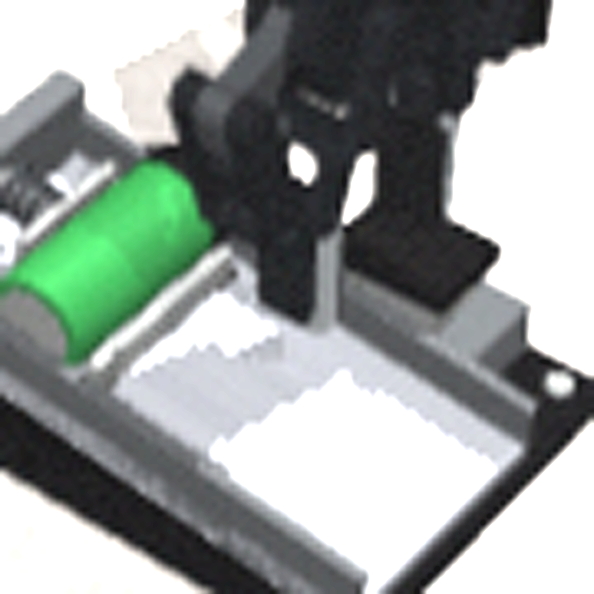

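The near tip is at about (345,249), in line with the chute target at (343,263). The far finger is over the key. I'll keep going down to contact, expected near TCP z = 9.

Request:
send_rows --targets '[{"tx": 0,"ty": 0,"tz": -2,"ax": 0,"ay": 0,"az": 0,"claw": 45},{"tx": 0,"ty": 0,"tz": -2,"ax": 0,"ay": 0,"az": 0,"claw": 45},{"tx": 0,"ty": 0,"tz": -2,"ax": 0,"ay": 0,"az": 0,"claw": 45},{"tx": 0,"ty": 0,"tz": 0,"ax": 0,"ay": 0,"az": 0,"claw": 45}]'

```text
t: 6.3
tool_pos: [606.2, 97.8, 13.1]
eef_rot: [0.074, 0.997, -0.0, -0.0]
ft_force: [-0.4, 0.6, -0.3]
width: 44.9
grasp_force: 0.0
```

Request:
send_rows --targets '[{"tx": 0,"ty": 0,"tz": -1.5,"ax": 0,"ay": 0,"az": 0,"claw": 45},{"tx": 0,"ty": 0,"tz": -1.5,"ax": 0,"ay": 0,"az": 0,"claw": 45},{"tx": 0,"ty": 0,"tz": 0,"ax": 0,"ay": 0,"az": 0,"claw": 45}]'

```text
t: 6.68
tool_pos: [606.3, 97.9, 10.2]
eef_rot: [0.074, 0.997, -0.0, -0.0]
ft_force: [0.5, 0.1, 0.4]
width: 45.3
grasp_force: 0.0
```

```bash
python3 look.py s8
```

```text
tcp [606.4  97.8  10.3] F [ 0.07  0.86 -0.08] [ 0.03 -0.02  0.01] 45.285669929531004 6.725
204 [(337, 339)] 206 [(336, 344)] 208 [(336, 344), (368, 378)] 210 [(336, 342), (358, 378)] 212 [(335, 343), (348, 378)] 214 [(327, 376)] 216 [(325, 372)] 218 [(325, 372)] 220 [(324, 372)] 222 [(326, 370)] 224 [(331, 369)] 226 [(332, 369)] 228 [(327, 330), (333, 369)] 230 [(328, 331), (336, 357), (361, 369)] 232 [(328, 331), (336, 353), (364, 369)] 234 [(329, 332), (336, 341), (344, 352), (366, 368)] 236 [(330, 344), (348, 350)] 238 [(332, 347), (350, 351)] 240 [(335, 350)] 242 [(338, 351)] 244 [(338, 350)] 246 [(338, 350)] 248 [(338, 350)] 250 [(332, 351)] 252 [(327, 350)] 254 [(323, 349)] 256 [(319, 351)] 258 [(316, 350)] 260 [(316, 346)] 262 [(318, 342)] 264 [(321, 339)] 266 [(324, 336)] 268 [(327, 337)] 270 [(331, 338)] 272 [(335, 336)] 292 [(300, 302)] 294 [(300, 307)] 296 [(300, 310)] 298 [(300, 308)] 
cell px 316.22946175637395 236.89801699716713 353
```

Request:
send_rows --targets '[{"tx": 0,"ty": 0,"tz": -1.5,"ax": 0,"ay": 0,"az": 0,"claw": 45},{"tx": 0,"ty": 0,"tz": -1.5,"ax": 0,"ay": 0,"az": 0,"claw": 45},{"tx": 0,"ty": 0,"tz": 0,"ax": 0,"ay": 0,"az": 0,"claw": 45}]'

```text
t: 7.1
tool_pos: [606.5, 97.9, 7.3]
eef_rot: [0.074, 0.997, -0.0, -0.0]
ft_force: [-0.0, 0.1, 0.4]
width: 44.9
grasp_force: 0.1
```

Request:
send_rows --targets '[{"tx": 0,"ty": 0,"tz": -1.5,"ax": 0,"ay": 0,"az": 0,"claw": 45},{"tx": 0,"ty": 0,"tz": -1.5,"ax": 0,"ay": 0,"az": 0,"claw": 45},{"tx": 0,"ty": 0,"tz": 0,"ax": 0,"ay": 0,"az": 0,"claw": 45}]'

```text
t: 7.48
tool_pos: [606.5, 97.9, 4.4]
eef_rot: [0.074, 0.997, 0.0, 0.0]
ft_force: [0.1, 0.4, 0.7]
width: 44.9
grasp_force: 0.6
```

```bash
python3 look.py s9 | sed 's/292.*//'
```

```text
tcp [606.5  97.9   4.4] F [-1.23  0.41  0.53] [ 0.1   0.02 -0.02] 44.96687753846902 7.525
204 [(337, 339)] 206 [(337, 340)] 208 [(336, 342), (369, 379)] 210 [(336, 343), (357, 379)] 212 [(336, 343), (348, 378)] 214 [(335, 378)] 216 [(328, 329), (334, 376)] 218 [(326, 372)] 220 [(325, 372)] 222 [(323, 372)] 224 [(321, 324), (331, 370)] 226 [(300, 302), (315, 322), (326, 328), (332, 370)] 228 [(300, 303), (310, 317), (326, 330), (333, 369)] 230 [(308, 315), (327, 331), (336, 357), (361, 369)] 232 [(304, 313), (327, 331), (336, 356), (364, 370)] 234 [(303, 311), (328, 332), (336, 341), (346, 354), (366, 374)] 236 [(300, 308), (329, 344), (348, 350), (366, 376)] 238 [(300, 305), (329, 347), (366, 368), (374, 376)] 240 [(300, 303), (314, 316), (328, 350), (373, 376)] 242 [(300, 302), (311, 315), (325, 331), (335, 355), (372, 375)] 244 [(309, 313), (323, 329), (337, 350), (357, 360), (370, 371)] 246 [(319, 327), (338, 350), (360, 364), (368, 370)] 248 [(316, 324), (336, 349), (364, 366)] 250 [(315, 322), (332, 351)] 252 [(313, 321), (327, 351)] 254 [(310, 318), (323, 350)] 256 [(312, 316), (319, 351)] 258 [(317, 356)] 260 [(316, 346), (354, 357)] 262 [(318, 343)] 264 [(321, 341)] 266 [(324, 339)] 268 [(327, 340)] 270 [(331, 339)] 272 [(335, 338)] 
cell px 316.71556886227546 237.7694610778443 334
```

Request:
send_rows --targets '[{"tx": 0,"ty": 0,"tz": -2,"ax": 0,"ay": 0,"az": 0,"claw": 45},{"tx": 0,"ty": 0,"tz": -2,"ax": 0,"ay": 0,"az": 0,"claw": 45},{"tx": 0,"ty": 0,"tz": -2,"ax": 0,"ay": 0,"az": 0,"claw": 45},{"tx": 0,"ty": 0,"tz": -1.5,"ax": 0,"ay": 0,"az": 0,"claw": 45},{"tx": 0,"ty": 0,"tz": 0,"ax": 0,"ay": 0,"az": 0,"claw": 45},{"tx": 0,"ty": 0,"tz": 0,"ax": 0,"ay": 0,"az": 0,"claw": 45}]'

```text
t: 8.28
tool_pos: [606.6, 97.9, -2.9]
eef_rot: [0.074, 0.997, 0.0, 0.0]
ft_force: [-1.0, 0.3, 4.3]
width: 45.1
grasp_force: 2.1
```

```bash
python3 look.py s10 | grep -v ^2
```

```text
tcp [606.6  97.9  -2.9] F [-1.07  0.23  3.59] [0.09 0.2  0.05] 45.21250442885886 8.325
cell px 325.92857142857144 242.78571428571428 14
```

```bash
python3 - <<'E'
from h import *
for n in('s9','s10'):
    b=cv2.imread(f'pics/{n}.png').astype(int)[205:320,270:400]
    g=(b[...,1]>18)&(b[...,1]>1.5*b[...,2])&(b[...,1]>1.5*b[...,0]);k,l,st,c=cv2.connectedComponentsWithStats(g.astype(np.uint8))
    print(n,[(st[i].tolist(),(c[i]+[270,205]).round(1).tolist()) for i in range(1,k) if st[i,4]>8])
R=lambda a:np.array([[np.cos(a),-np.sin(a)],[np.sin(a),np.cos(a)]])
A=R(np.radians(-8.4));o=np.array([571.4,71.6])
for x in(-27.5,-15,0,5,15,30,50):
    print(x,proj('scene',[[*(A@[x,y]+o),46-.14*x] for y in(-35,-5)]).round(1).tolist())
im=cv2.imread('pics/s10.png');cv2.imwrite('pics/s10c.png',cv2.convertScaleAbs(cv2.resize(im[200:290,300:390],None,fx=6.6,fy=6.6),alpha=3,beta=20))
E
```

```text
s9 [([30, 20, 31, 31, 464], [317.1, 239.3]), ([0, 97, 12, 18, 179], [274.9, 310.6])]
s10 [([43, 35, 26, 26, 310], [327.7, 251.3]), ([0, 97, 12, 18, 181], [274.9, 310.6])]
-27.5 [[304.8, 250.0], [315.3, 240.9]]
-15 [[310.3, 253.7], [320.8, 244.5]]
0 [[316.9, 258.3], [327.3, 248.9]]
5 [[319.1, 259.8], [329.6, 250.4]]
15 [[323.6, 262.8], [334.0, 253.3]]
30 [[330.4, 267.5], [340.7, 257.8]]
50 [[339.6, 273.7], [349.8, 263.9]]
```

Request:
send_rows --targets '[{"tx": 0,"ty": 0,"tz": -1,"ax": 0,"ay": 0,"az": 0,"claw": 45},{"tx": 0,"ty": 0,"tz": -1,"ax": 0,"ay": 0,"az": 0,"claw": 45},{"tx": 0,"ty": 0,"tz": 0,"ax": 0,"ay": 0,"az": 0,"claw": 45},{"tx": 0,"ty": 0,"tz": 0,"ax": 0,"ay": 0,"az": 0,"claw": 45}]'

```text
t: 8.82
tool_pos: [606.6, 97.9, -5.0]
eef_rot: [0.074, 0.997, 0.0, 0.0]
ft_force: [-1.1, -0.2, 5.1]
width: 44.9
grasp_force: 2.6
```

Request:
send_rows --targets '[{"tx": 0,"ty": 0,"tz": -0.5,"ax": 0,"ay": 0,"az": 0,"claw": 45},{"tx": 0,"ty": 0,"tz": 0,"ax": 0,"ay": 0,"az": 0,"claw": 45},{"tx": 0,"ty": 0,"tz": 0,"ax": 0,"ay": 0,"az": 0,"claw": 45}]'

```text
t: 9.2
tool_pos: [606.6, 97.9, -5.5]
eef_rot: [0.074, 0.997, 0.0, 0.0]
ft_force: [-1.3, -0.3, 5.8]
width: 45.0
grasp_force: 2.8
```

```bash
sed -i 's/>60)/>18)/;s/1.6/1.5/g' look.py; for i in 11 12; do python3 look.py s$i | grep -v ^2; done
```

```text
tcp [606.6  97.9  -5.5] F [-0.45 -0.    4.47] [0.12 0.19 0.09] 45.615747433299305 9.25
cell px 327.5785953177257 251.62541806020067 299
tcp [606.6  97.9  -5.5] F [-0.58  0.56  5.19] [0.1  0.27 0.1 ] 44.9545473446485 9.3
cell px 327.53355704697987 251.56711409395973 298
```

The spring force is about 5 N, so the key is roughly 12–13 mm down. The cell is at rest against the finger at x ≈ 3 mm in the cradle's frame, so I'm handing in.

```bash
python3 -c "
from station import ctrl
print(ctrl.close_job())"
```

```text
the job is handed in; nothing more can be done
None
```

I handed the job in at about 9.3 s with the key held about 12–13 mm down (estimated from the 5 N push) and the cell at rest on the chute against the other finger, at about x = 3 mm; the hand-in gave no verdict, and I didn't re-measure the loose parts.

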